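# Check the mended ratchet stand

### The job

The ratchet stand with the red cap has been mended and must be checked before it goes back into use: pull its rail up by the cap to the top notch and let go, so that it hangs there on its pawl. Then press the stand's red release pad until the rail has sunk fully home, and let go of the pad so that it springs back up. Leave the rail of the blue-capped stand where it is.

Things in the scene. Friction and masses are not known exactly. Their poses are not given: they have to be found in the camera images.
- red_cap (a point): Centre of the red cap on the rail of the stand to check: upright cylinder 34 mm across, 24 mm high, on a 20 x 24 mm rail; grip it from above in any direction. It is 162 mm plus joint red_rail above the worktop. The bolted-down stand's grey housing reaches 36 mm in front of the rail's axis, 18 mm behind, 20 mm to each side, and 140 mm up. A like stand with blue cap and pad is nearby.
- red_pad (a point): Centre of the top of the red release pad, 36 x 36 x 8 mm, on the pawl's lever, 110 mm in front of the rail's axis, on the robot's side (yaw varies); 86 mm above the worktop at rest, free below. Pressing it down swings the pawl out: about 10 mm frees the rail, 18 mm is ample, stop at 26 mm; 1 to 3 N. It springs back when let go.
- red_rail (a joint): Height of the red-capped rail, m: 0 fully home, stop at 0.102. Notches every 9 mm: 0.007, 0.016 .. 0.079, 0.088 (top). Pulled up (5 to 15 N) it clicks past the pawl by itself; pull it to 0.091 or more, at most to the stop, and let go, to hang in the top notch: a yellow band on the rail then shows just above the housing. With the pawl pressed out the rail (0.35 kg) sinks by itself within 1 s.
- blue_rail (a joint): The same for the rail of the blue-capped stand: it hangs in a middle notch, 0.043, and must stay there.

How it is judged:
On the way:
1. the red-capped rail hangs on its pawl in the top notch, let go (value of joint red_rail between 0.084 and 0.093 m and velocity of joint red_rail between -0.02 and 0.02 m/s and contact force between the fingers and anything else below 0.3 N), for 0.2 s.
At the end, for the whole second after the job is handed in: The red-capped rail is fully home (within 6 mm) after having hung by itself in the top notch, the red release pad is let go and back up (within 6 mm), and the blue-capped rail still hangs in its notch (within 5 mm) (value of joint red_rail below 0.006 m and height (world z) of red_pad above 0.08 m and value of joint blue_rail between 0.038 and 0.049 m); the robot touches nothing.
It fails at once if the blue-capped rail is raised or let down (value of joint blue_rail below 0.037 m or value of joint blue_rail above 0.05 m).
It also fails if it takes over 32 s, if anything falls off the work surface, if the arm or the gripper's body presses on something with over 40 N, if the wrist force passes 120 N, or if a joint passes its speed limit or range.

### The arm

A 6-joint arm with a two-finger parallel gripper is mounted at the origin on a cart in front of the work surface, level with it; the furniture and walls round the work are solid. World frame = base frame: x ahead of the robot, y to its left, z up, the work surface at z = 0. Lengths are in m, angles in rad, forces in N, time in s.
With the tool pointing down it reaches from about 0.25 to 0.8 m from the base axis. Payload 3.9 kg.
Tool frame: the origin (TCP) lies between the finger pads; the fingertips stand 22 mm ahead of it and the grasp point (between the pads) lies 3 mm ahead of it; x points along the fingers, y is the direction in which the jaws open and shut, and the axes are right-handed (so a half turn about x gives the same grasp; the last joint's range is limited). The gripper opens to 85 mm and grips with 20 to 120 N. Pads are 22 mm wide; open, the fingers measure 114 mm over their backs; the gripper's body (76 mm by 85 mm) begins 54 mm behind the grasp point. The pads swing forward as they close: fully open they stand 13 mm farther back than shut.
Start: joints at [-1.154, 0.26, -0.138, 1.173, 0, 1.571], TCP at [0.213, -0.48, 0.253] pointing down, gripper open.
Joint ranges: [-2.78, 2.78], [-0.83, 1.72], [-1.28, 1.37], [-1.9, 2.12], [-1.57, 1.48], [-3.14, 3.14]. Speed limits (rad/s): [2.57, 2.57, 3.14, 3.14, 3.14, 3.14].

### API

Orientations are given as [roll, pitch, yaw] about the fixed x, y, z axes, in that order (R = Rz(yaw) Ry(pitch) Rx(roll)).
In Python, from station import state, grab_frame, calibration, hand_in, find_in, tip_of gives the robot as it stands. The module is installed in compiled form; this text tells all that it offers.
- The arm moves only by the tool apply_moves, never from a script. Its argument "deltas" is a list of rows, each a list of 3 entries, a list of its own where there are three numbers: the shift along the tool's x, y, z normalised to -1 to 1, where 1 is 0.25 m, then the turn, a rotation vector about the tool's x, y, z normalised to -1 to 1, where 1 is pi rad, then the opening, from 0 (shut) to 1 (fully open). A call has 1 to 20 rows; each row is the pose to reach, as a shift and turn from the pose measured when the call began, along the tool's axes at that moment, turning the shorter way round; what a row does not reach only later rows make up. A row lasts 1/12 s, in which the tool goes at most 41.7 mm and 7.16 degrees, less where a joint would pass 70% of its speed; a pose out of reach is approached as far as the arm can. A call with a number of a shift or a turn outside -1 to 1 is refused whole. A call with a gripper value outside its range is refused whole. The fingers move at their own pace and stop on an object; "squeeze" is the grip in N (left out, the last holds). Time passes only in rows, so rows that repeat a pose let the fingers close. It gives the time, the measured TCP pose, the force and the opening at its end, in the units of the state.
- state(): the state, without advancing time (a new reading comes with each control period).
- grab_frame(name): name is "scene" or "top"; returns the picture (400x640x3 uint8, red, green, blue); there is no depth.
- calibration(name): a dict with "fx", "fy", "cx", "cy" (pixels), "k1" (the pictures are not rectified: a ray, as slopes to the right and down, at radius r is drawn at 1 + k1 r^2 times it, then the intrinsics apply), "R" (3x3) and "t" (3): a world point X has camera coordinates R X + t. Camera axes: x right, y down, z forward; pixel columns grow to the right and rows downward; lengths in m; the calibration is good to about 2 mm. A picture is of the moment at which its call begins. calibration takes no time and is no camera call.
- hand_in(): hands the job in, once; it reports no verdict.
Trained networks look in the newest picture that a camera, given by its name, has taken for a name from the list of things; names that differ only in an ending like _2 or _b are one class to them, and where a whole thing is asked for, a point or a joint stands for the part that bears it (a point fixed in the world has none). Each returns a list of dicts, best first, with "p" (0 to 1); they miss things now and then, are a little off and sometimes report something else, mostly with a low value. They report only what shows in the picture. A call takes as long as a camera call.
- find_in(camera, target): "point" ([x, y, z] in m, in the coordinates of the camera as it stood for that picture, good to about 4 mm: the middle of the surface that is visible of it).
- tip_of(camera, target): "point" ([x, y, z] in m, in the coordinates of the camera as it stood for that picture, good to about 4 mm: a listed point, or the origin of a listed thing).
The state is a dict: "time": time; "joints": joint angles; "joint_velocities": joint speeds; "joint_efforts": joint torques, N m; "ee_pos": TCP position; "eef_rot": TCP orientation; "contact_force": force on the tool from outside, world axes, zero at the start; "ft_torque": the same for the moment, N m; "width": finger opening in m.
Only numpy, scipy, OpenCV 4.12 (cv2) and the standard library are available. Lean on these libraries where they do the work, as an engineer would, in place of code of your own. Each camera call takes 0.05 s, during which the arm holds its last target. There are 200 camera calls.

## Working session

There is one attempt and no reset: what is moved stays moved. The work goes in short steps, Python scripts to look and compute and a tool call to move; the robot and the scene stay as the last step left them, time stands still between calls to the robot, and variables do not carry over. Pictures are saved under pics/ and viewed, about 8 in all and at most 12, crops included, and the job is handed in when it is done.

Besides the shell and the picture viewer there is one more tool, called after "Call:" as name(argument=value, ...) on one line, values as JSON. apply_moves: Moves the arm, as the interface text tells. Its arguments: {"type":"object","properties":{"deltas":{"type":"array"},"squeeze":{"type":"number"}},"required":["deltas"]}

```bash
mkdir -p pics
cat > h.py <<'E'
import numpy as np, cv2
from station import *
def w(cam,p):
    c=calibration(cam); return np.array(c["R"]).T@(np.array(p)-np.array(c["t"]))
def look(cam,name):
    cv2.imwrite(f"pics/{name}.png",cv2.cvtColor(grab_frame(cam),cv2.COLOR_RGB2BGR))
def px(cam,X):
    c=calibration(cam); q=np.array(c["R"])@X+np.array(c["t"]); s=q[:2]/q[2]; s=s*(1+c["k1"]*(s@s))
    return s*[c["fx"],c["fy"]]+[c["cx"],c["cy"]]
E
python3 - <<'E'
from h import *
np.set_printoptions(precision=4,suppress=True)
for cam in ("scene","top"):
    look(cam,cam+"1")
    for t in ("red_cap","red_pad"):
        for f in (tip_of,find_in):
            for d in f(cam,t): 
                X=w(cam,d["point"]); print(cam,t,f.__name__,round(d["p"],2),X,px(cam,X))
s=state();print(s)
E
```

```text
scene red_pad call 0.95 [ 0.4035 -0.348   0.0861] [338.3109 239.3356]
scene red_pad call 0.83 [ 0.4153 -0.3567  0.0817] [344.9666 239.7022]
top red_cap call 0.61 [ 0.5164 -0.368   0.2059] [384.6334 173.0035]
top red_cap call 0.83 [ 0.5109 -0.3668  0.2163] [384.3221 174.4663]
top red_cap call 0.38 [ 0.4253 -0.3483  0.0839] [362.3526 233.3892]
top red_pad call 0.61 [ 0.4079 -0.3409  0.0866] [357.611  241.7615]
top red_pad call 0.76 [ 0.422  -0.3469  0.0848] [361.4761 234.9669]
{'time': 0.5, 'joints': array([-1.1539,  0.26  , -0.1382,  1.1727, -0.    ,  1.5708]), 'joint_velocities': array([ 0.0008, -0.0002, -0.0004, -0.0001, -0.0002,  0.0005]), 'joint_efforts': array([ -0.0002, -40.5247,  25.4001,   0.0032,  -0.0001,  -0.    ]), 'ee_pos': array([ 0.2126, -0.48  ,  0.2533]), 'eef_rot': array([-1.5701,  1.5707,  1.9883]), 'contact_force': array([ 0.5249,  0.5165, -0.5742]), 'ft_torque': array([ 0.0001, -0.0705,  0.0038]), 'width': 0.085456444106961}
```

```bash
python3 -c "
import cv2,numpy as np
a=cv2.imread('pics/scene1.png');b=cv2.imread('pics/top1.png')
cv2.imwrite('pics/both.png',cv2.resize(np.vstack([a,b]),(480,600),interpolation=cv2.INTER_AREA))"
```

```text
(no output)
```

View pics/scene1.png

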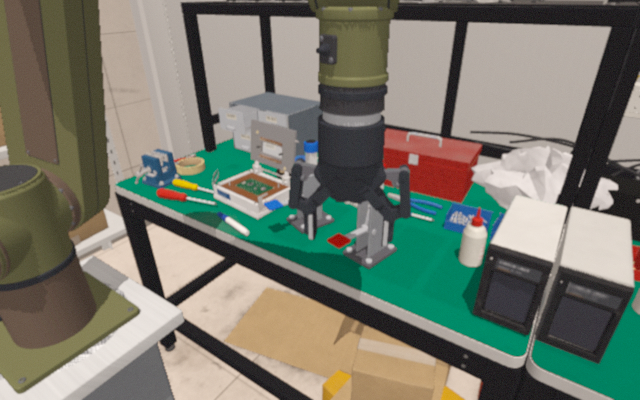

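View pics/top1.png

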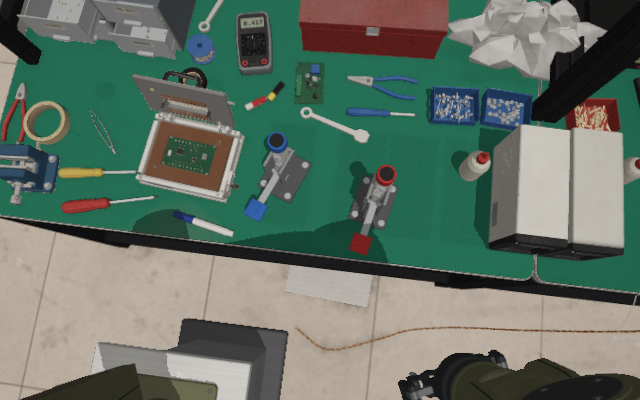

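The scene view has the red pad at about (339,241) and the gripper hiding the red cap. The top view has the red cap at about (386,175), the red pad at (361,243), and the blue stand at (276,142)/(256,210).

```bash
cat >> h.py <<'E'
from scipy.spatial.transform import Rotation as Ro
def ray(cam,uv,z):
    c=calibration(cam);d=(np.array(uv)-[c["cx"],c["cy"]])/[c["fx"],c["fy"]];s=d.copy()
    for _ in range(20): s=d/(1+c["k1"]*(s@s))
    R=np.array(c["R"]);o=-R.T@np.array(c["t"]);v=R.T@np.r_[s,1];return o+v*(z-o[2])/v[2]
def blob(img,box,ch=0):
    x0,y0,x1,y1=box;a=img[y0:y1,x0:x1].astype(int);o=[i for i in range(3) if i!=ch]
    m=((a[...,ch]>90)&(a[...,ch]>1.8*a[...,o].max(2) if ch==0 else a[...,2]>1.5*a[...,:2].max(2))).astype(np.uint8)
    n,l,st,ce=cv2.connectedComponentsWithStats(m);i=1+np.argmax(st[1:,4]);return ce[i]+[x0,y0],st[i]+[x0,y0,0,0,0]
def rel(goal):
    s=state();R=Ro.from_euler('xyz',s["eef_rot"]).as_matrix();return R.T@(np.array(goal)-s["ee_pos"])/0.25
E
python3 - <<'E'
from h import *
np.set_printoptions(precision=4,suppress=True)
im=cv2.imread("pics/top1.png")[...,::-1]; sc=cv2.imread("pics/scene1.png")[...,::-1]
c,s=blob(im,(365,155,405,192));print(c,s)
for z in(.19,.205,.22):print(z,ray("top",c,z))
p,s=blob(im,(340,225,385,260));print(p,s,ray("top",p,.086))
p2,s=blob(sc,(315,225,360,255));print(p2,s,ray("scene",p2,.086))
b,s=blob(im,(260,125,295,158),2);print(b,s,ray("top",b,.21))
print(Ro.from_euler('xyz',state()["eef_rot"]).as_matrix())
for g in ([.514,-.367,.27],): print(rel(g))
E
```

```text
[385.2105 176.3626] [377 165  19  21 171]
0.19 [ 0.5148 -0.3711  0.19  ]
0.205 [ 0.5108 -0.3697  0.205 ]
0.22 [ 0.5068 -0.3682  0.22  ]
[359.9969 243.4   ] [350 233  21  22 320] [ 0.4054 -0.3458  0.086 ]
[338.5638 240.2021] [328 234  22  14 188] [ 0.4013 -0.35    0.086 ]
[277.2081 143.5087] [267 132  20  21 173] [ 0.5451 -0.1787  0.21  ]
[[-0.      0.4049 -0.9144]
 [ 0.0001 -0.9144 -0.4049]
 [-1.     -0.0001  0.    ]]
[-0.067   0.0749 -1.2856]
```

Call:
apply_moves(deltas=[[[-0.1, 0.03, -0.3], [0, 0, 0], 1], [[-0.15, 0.05, -0.5], [0, 0, 0], 1], [[-0.15, 0.06, -0.7], [0, 0, 0], 1], [[-0.15, 0.07, -0.85], [0, 0, 0], 1], [[-0.15, 0.07, -1.0], [0, 0, 0], 1], [[-0.15, 0.07, -1.0], [0, 0, 0], 1]], squeeze=40)

```text
time: 1.0
ee_pos: [0.4454, -0.3958, 0.291]
eef_rot: [1.889, 1.57, -0.836]
contact_force: [1.3, -1.7, 0.3]
width: 0.0854
```

Run:
```python
from h import *
print(state()["ee_pos"],state()["time"],rel([.512,-.370,.28]))
look("scene","s2")
for f in (tip_of,find_in):
  for d in f("scene","red_cap"): print(d["p"],w("scene",d["point"]))
```

```text
[ 0.44540363 -0.39582973  0.29102145] 1.0 [ 0.04417741  0.01326137 -0.2853981 ]
0.62 [ 0.51067104 -0.37245659  0.20454869]
0.84 [ 0.4996289  -0.37585354  0.17656455]
```

View pics/s2.png

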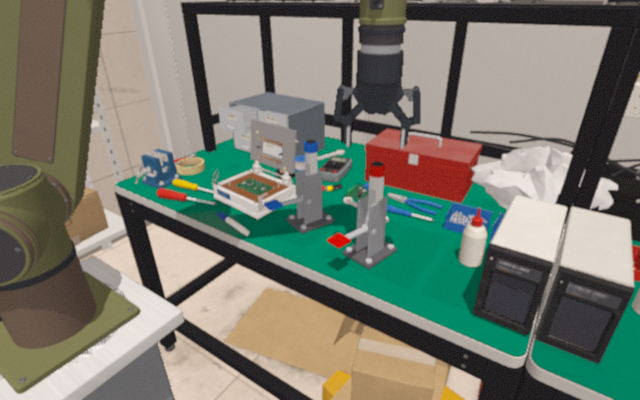

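The red cap now shows at (375,170) in the clear, and the network's point (0.511,-0.372,0.205) agrees with the top view. I'll go over it, descend and grip.

Call:
apply_moves(deltas=[[[0, 0.01, -0.14], [0, 0, 0], 1], [[0, 0.013, -0.25], [0, 0, 0], 1], [[0, 0.013, -0.282], [0, 0, 0], 1], [[0, 0.013, -0.282], [0, 0, 0], 1], [[0, 0.013, -0.282], [0, 0, 0], 1], [[0.1, 0.013, -0.282], [0, 0, 0], 1], [[0.2, 0.013, -0.282], [0, 0, 0], 1], [[0.28, 0.013, -0.282], [0, 0, 0], 1], [[0.33, 0.013, -0.282], [0, 0, 0], 1], [[0.335, 0.013, -0.282], [0, 0, 0], 1], [[0.335, 0.013, -0.282], [0, 0, 0], 1]])

```text
time: 2.07
ee_pos: [0.5099, -0.37, 0.206]
eef_rot: [-0.897, 1.569, 2.665]
contact_force: [-0.3, -0.1, -0.7]
width: 0.0852
```

Run:
```python
from h import *
s=state();print(s["ee_pos"],s["time"],s["contact_force"],rel([.512,-.370,.207]))
look("scene","s3")
a=cv2.imread("pics/s3.png")[90:290,270:470];cv2.imwrite("pics/s3c.png",cv2.resize(a,(600,600),interpolation=2))
```

```text
[ 0.50987343 -0.36995961  0.2060082 ] 2.0667 [-0.32883596 -0.13855966 -0.69734664] [-0.00398313  0.00360686 -0.00769722]
```

View pics/s3c.png

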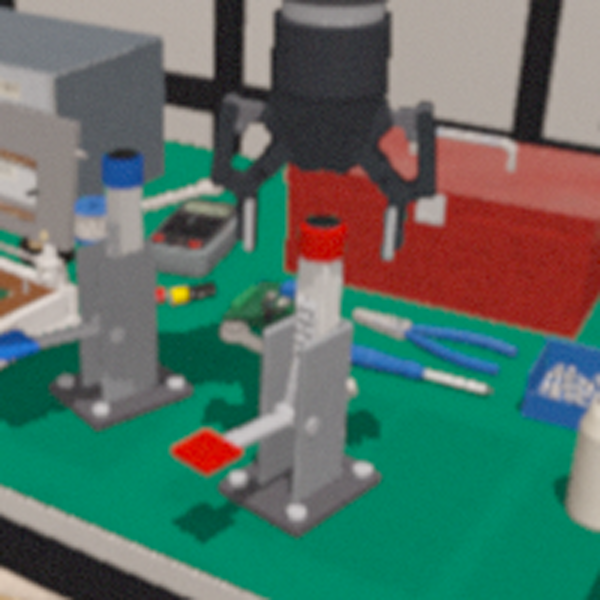

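The cap (322,240 in the crop) sits midway between the open fingers (248 and 390), at pad height. Closing.

Call:
apply_moves(deltas=[[[0, 0, 0], [0, 0, 0], 0], [[0, 0, 0], [0, 0, 0], 0], [[0, 0, 0], [0, 0, 0], 0], [[0, 0, 0], [0, 0, 0], 0], [[0, 0, 0], [0, 0, 0], 0], [[0, 0, 0], [0, 0, 0], 0], [[0, 0, 0], [0, 0, 0], 0], [[0, 0, 0], [0, 0, 0], 0]], squeeze=60)

```text
time: 2.78
ee_pos: [0.5115, -0.3713, 0.2082]
eef_rot: [1.744, 1.567, -0.978]
contact_force: [-0.3, -3.8, 5.1]
width: 0.0323
```

Call:
apply_moves(deltas=[[[-0.03, 0, 0], [0, 0, 0], 0], [[-0.06, 0, 0], [0, 0, 0], 0], [[-0.09, 0, 0], [0, 0, 0], 0], [[-0.12, 0, 0], [0, 0, 0], 0], [[-0.15, 0, 0], [0, 0, 0], 0], [[-0.18, 0, 0], [0, 0, 0], 0], [[-0.208, 0, 0], [0, 0, 0], 0], [[-0.208, 0, 0], [0, 0, 0], 0], [[-0.208, 0, 0], [0, 0, 0], 0]])

```text
time: 3.53
ee_pos: [0.5115, -0.3713, 0.2595]
eef_rot: [1.634, 1.568, -1.087]
contact_force: [1.1, -4.2, -3.8]
width: 0.0328
```

Run:
```python
from h import *
s=state();print(s["ee_pos"],s["time"],s["contact_force"])
look("scene","s4")
a=cv2.imread("pics/s4.png")[90:290,270:470];cv2.imwrite("pics/s4c.png",cv2.resize(a,(600,600),interpolation=2))
for d in tip_of("scene","red_cap"): print(d["p"],w("scene",d["point"]))
grab_frame("top")
for d in tip_of("top","red_cap"): print(d["p"],w("top",d["point"]))
```

```text
[ 0.51152829 -0.37132552  0.25947396] 3.5333 [ 1.14515811 -4.19828278 -3.76460273]
0.98 [ 0.50951651 -0.37269406  0.25300311]
```

View pics/s4c.png

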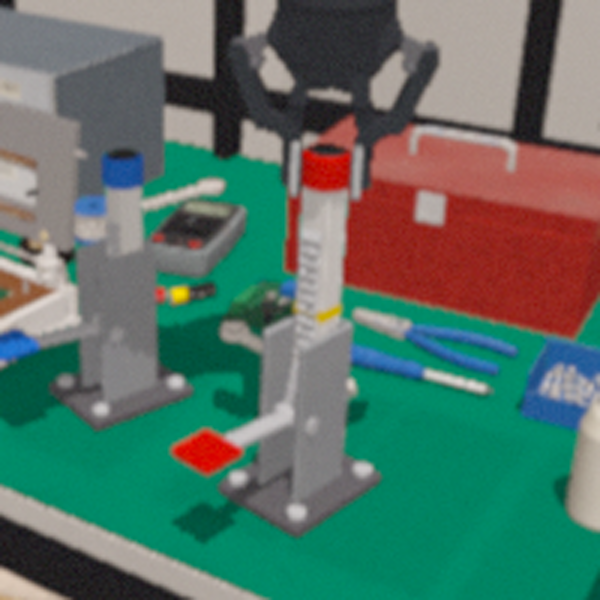

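The yellow band is visible just above the housing (328,314 in the crop), and the cap is still between the fingers. I'll add 3–4 mm of margin, then let go.

Call:
apply_moves(deltas=[[[-0.008, 0, 0], [0, 0, 0], 0], [[-0.015, 0, 0], [0, 0, 0], 0], [[-0.015, 0, 0], [0, 0, 0], 0], [[-0.015, 0, 0], [0, 0, 0], 0]])

```text
time: 4.07
ee_pos: [0.5115, -0.3713, 0.2631]
eef_rot: [1.674, 1.567, -1.048]
contact_force: [2.9, -4.2, -3.6]
width: 0.0325
```

Call:
apply_moves(deltas=[[[0.005, 0, 0], [0, 0, 0], 0], [[0.015, 0, 0], [0, 0, 0], 0.1], [[0.015, 0, 0], [0, 0, 0], 1], [[0.015, 0, 0], [0, 0, 0], 1], [[0.015, 0, 0], [0, 0, 0], 1], [[0.015, 0, 0], [0, 0, 0], 1], [[0.015, 0, 0], [0, 0, 0], 1], [[0.015, 0, 0], [0, 0, 0], 1], [[0.015, 0, 0], [0, 0, 0], 1], [[0.015, 0, 0], [0, 0, 0], 1]])

```text
time: 4.9
ee_pos: [0.5115, -0.3713, 0.2595]
eef_rot: [1.71, 1.567, -1.012]
contact_force: [0.8, 0.5, 0.5]
width: 0.0853
```

Run:
```python
from h import *
s=state();print(s["ee_pos"],s["time"],s["contact_force"],s["width"])
look("scene","s5")
a=cv2.imread("pics/s5.png")[90:290,270:470];cv2.imwrite("pics/s5c.png",cv2.resize(a,(600,600),interpolation=2))
for d in tip_of("scene","red_cap"): print(d["p"],w("scene",d["point"]))
```

```text
[ 0.51153449 -0.37130272  0.25951656] 4.9 [0.82802724 0.47249425 0.45664595] 0.08528571671463878
0.78 [ 0.51110471 -0.37169457  0.24869165]
```

View pics/s5c.png

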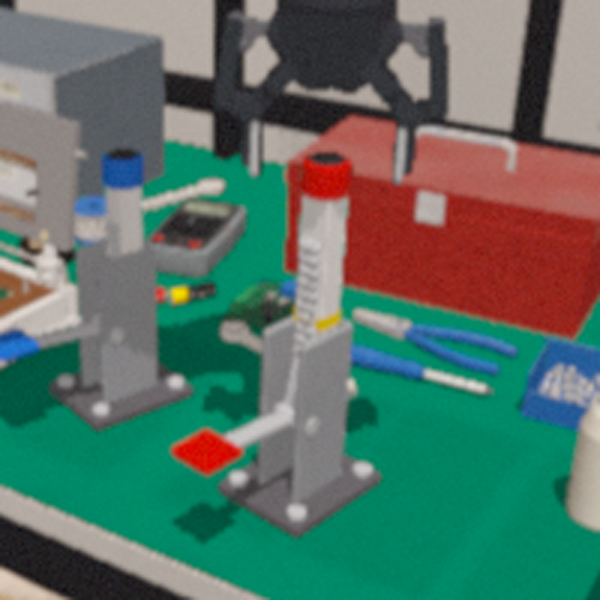

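The rail is let go and hangs in the top notch: the yellow band shows just above the housing at (328,323), and the network puts the cap at 0.249 against 0.250 expected. Next I go up, across to above the pad, and close the fingers.

Call:
apply_moves(deltas=[[[-0.1, 0, 0], [0, 0, 0], 1], [[-0.2, 0, 0], [0, 0, 0], 1], [[-0.22, 0, 0], [0, 0, 0], 1], [[-0.22, -0.08, 0.1], [0, 0, 0], 1], [[-0.22, -0.16, 0.22], [0, 0, 0], 0], [[-0.22, -0.23, 0.32], [0, 0, 0], 0], [[-0.22, -0.263, 0.354], [0, 0, 0], 0], [[-0.22, -0.263, 0.354], [0, 0, 0], 0], [[-0.1, -0.263, 0.354], [0, 0, 0], 0], [[0.04, -0.263, 0.354], [0, 0, 0], 0], [[0.18, -0.263, 0.354], [0, 0, 0], 0], [[0.31, -0.263, 0.354], [0, 0, 0], 0], [[0.42, -0.263, 0.354], [0, 0, 0], 0], [[0.49, -0.263, 0.354], [0, 0, 0], 0], [[0.518, -0.263, 0.354], [0, 0, 0], 0], [[0.518, -0.263, 0.354], [0, 0, 0], 0], [[0.518, -0.263, 0.354], [0, 0, 0], 0]])

```text
time: 6.42
ee_pos: [0.4049, -0.3481, 0.13]
eef_rot: [1.761, 1.567, -0.96]
contact_force: [0.2, -0.0, 0.3]
width: 0.0004
```

Run:
```python
from h import *
s=state();print(s["ee_pos"],s["time"],s["contact_force"],s["width"],rel([.404,-.347,.09]))
look("scene","s6")
a=cv2.imread("pics/s6.png")[90:290,270:470];cv2.imwrite("pics/s6c.png",cv2.resize(a,(600,600),interpolation=2))
for d in tip_of("scene","red_cap"): print(d["p"],w("scene",d["point"]))
```

```text
[ 0.4049286  -0.34813763  0.13001953] 6.4167 [ 0.24582615 -0.02105747  0.31627754] 0.0003929967840870944 [ 0.16005353 -0.00629597  0.00165657]
0.96 [ 0.51102945 -0.3707545   0.24640241]
```

View pics/s6c.png

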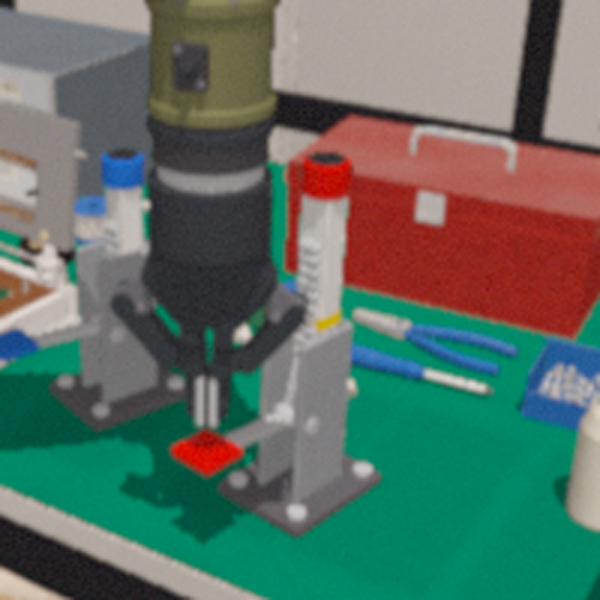

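The closed fingertips stand over the pad's centre (207,440 against 207,450) and the housing is clear. Pressing 18–19 mm and holding.

Call:
apply_moves(deltas=[[[0.03, 0, 0], [0, 0, 0], 0], [[0.06, 0, 0], [0, 0, 0], 0], [[0.08, 0, 0], [0, 0, 0], 0], [[0.1, 0, 0], [0, 0, 0], 0], [[0.12, 0, 0], [0, 0, 0], 0], [[0.14, 0, 0], [0, 0, 0], 0], [[0.16, 0, 0], [0, 0, 0], 0], [[0.163, 0, 0], [0, 0, 0], 0], [[0.163, 0, 0], [0, 0, 0], 0], [[0.163, 0, 0], [0, 0, 0], 0], [[0.163, 0, 0], [0, 0, 0], 0], [[0.163, 0, 0], [0, 0, 0], 0], [[0.163, 0, 0], [0, 0, 0], 0], [[0.163, 0, 0], [0, 0, 0], 0], [[0.163, 0, 0], [0, 0, 0], 0], [[0.163, 0, 0], [0, 0, 0], 0], [[0.163, 0, 0], [0, 0, 0], 0], [[0.163, 0, 0], [0, 0, 0], 0], [[0.163, 0, 0], [0, 0, 0], 0], [[0.163, 0, 0], [0, 0, 0], 0]])

```text
time: 8.18
ee_pos: [0.4056, -0.3489, 0.0904]
eef_rot: [1.855, 1.564, -0.867]
contact_force: [-1.9, 0.9, 2.0]
width: 0.0
```

Run:
```python
from h import *
s=state();print(s["ee_pos"],s["time"],s["contact_force"],s["width"])
look("scene","s7")
a=cv2.imread("pics/s7.png")[90:290,270:470];cv2.imwrite("pics/s7c.png",cv2.resize(a,(600,600),interpolation=2))
for d in tip_of("scene","red_cap"): print(d["p"],w("scene",d["point"]))
```

```text
[ 0.40559681 -0.3488852   0.09040274] 8.1833 [-1.92829285  0.86832752  2.0251364 ] 3.996839345563842e-05
```

View pics/s7c.png

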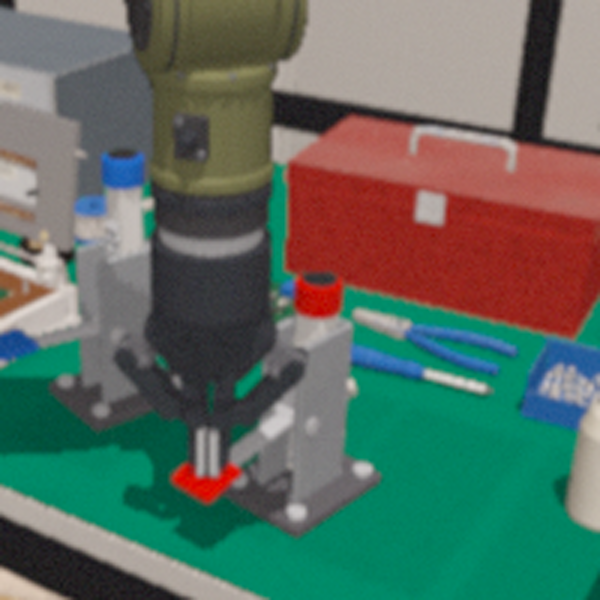

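The pad is pressed (2 N) and the cap has sunk to (320,297) in the crop. I'll hold a little longer, lift off and check that the rail is fully home.

Call:
apply_moves(deltas=[[[0.008, 0, 0], [0, 0, 0], 0], [[0.008, 0, 0], [0, 0, 0], 0], [[0.008, 0, 0], [0, 0, 0], 0], [[0.008, 0, 0], [0, 0, 0], 0], [[0.008, 0, 0], [0, 0, 0], 0], [[0.008, 0, 0], [0, 0, 0], 0], [[-0.05, 0, 0], [0, 0, 0], 0], [[-0.12, 0, 0], [0, 0, 0], 0], [[-0.25, 0, 0], [0, 0, 0], 0], [[-0.4, 0, 0], [0, 0, 0], 0], [[-0.55, 0, 0], [0, 0, 0], 0], [[-0.7, 0, 0], [0, 0, 0], 0], [[-0.8, 0, 0], [0, 0, 0], 0], [[-0.8, 0, 0], [0, 0, 0], 0], [[-0.8, 0, 0], [0, 0, 0], 0], [[-0.8, 0, 0], [0, 0, 0], 0]])

```text
time: 9.62
ee_pos: [0.4047, -0.3478, 0.2896]
eef_rot: [1.855, 1.565, -0.867]
contact_force: [0.2, -0.6, -0.5]
width: 0.0003
```

Run:
```python
from h import *
s=state();print(s["ee_pos"],s["time"],s["contact_force"])
look("scene","s8")
a=cv2.imread("pics/s8.png");cv2.imwrite("pics/s8c.png",cv2.resize(a[90:290,270:470],(600,600),interpolation=2))
for t in("red_cap","red_pad","blue_rail"):
  for d in tip_of("scene",t): print(t,d["p"],w("scene",d["point"]))
B={"s2":.043,"s5":.088,"s8":0}
for n,q in B.items():
  im=cv2.imread(f"pics/{n}.png")[...,::-1]
  print(n,blob(im,(360,130,395,205)),[px("scene",np.array([.511,-.371,.162+x])) for x in (q,q+.007)], "blue",blob(im,(300,135,320,158),2)[0])
```

```text
[ 0.40466855 -0.34776545  0.2895757 ] 9.6167 [ 0.24846933 -0.62648332 -0.47557089]
red_cap 0.91 [ 0.51184643 -0.36962648  0.16282389]
red_pad 0.77 [ 0.40305423 -0.34866278  0.08466909]Traceback (most recent call last):
  File "<stdin>", line 6, in <module>
ValueError: it knows: red_cap, red_pad
```

View pics/s8c.png

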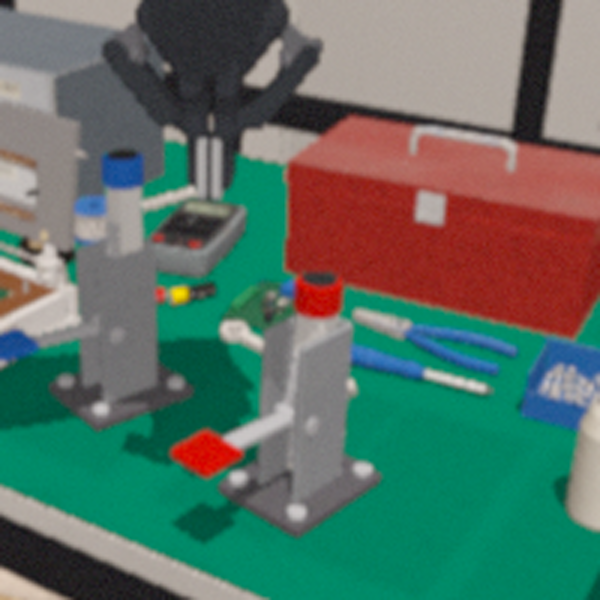

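The cap is at z 0.163 (home is 0.162). The pad is back at (207,453), as before, and the blue cap is unmoved at (123,168). The robot is clear, so I'm handing in.

```bash
python3 -c "
from station import *
hand_in()"
```

```text
the job is handed in; nothing more can be done
```

The red-capped stand passed its check and the job is handed in at about 10 s of the 32 s allowed; `hand_in()` reports no verdict.

- **Top notch:** I gripped the red cap, pulled the rail past the top notch and let go. It hung there with the yellow band just above the housing. The networks read the cap at 0.249 m just after release and 0.246 m a little later, against 0.250 m expected, both within their 4 mm accuracy.
- **Release:** I pressed the pad about 18 to 20 mm, at about 2 N, until the rail had sunk, then lifted clear.
- **Last look:**
  - The red cap is at 0.163 m (home is 0.162 m).
  - The pad is back up at 0.085 m (86 mm at rest), in the same place in the image.
  - The blue cap is unmoved in the image.
  - The gripper is well clear of everything.

One check did not run: a final pixel comparison stopped on an error, because the networks do not know the name `blue_rail`. The blue rail was therefore checked only by eye in the pictures. No check disagreed with the others.

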